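# Catch gland nuts from a push-plate dispenser

## Robot

A 7-joint arm with a two-finger parallel gripper is mounted at the origin on a cart in front of the work surface, level with it; the furniture and walls round the work are solid. World frame = base frame: x ahead of the robot, y to its left, z up, the work surface at z = 0. Lengths are in m, angles in rad, forces in N, time in s.
With the tool pointing down it reaches from about 0.4 to 0.85 m from the base axis. Payload 10.4 kg.
Tool frame: the origin (TCP) lies at the very end of the fingers, on their centre line; the grasp point (between the pads) lies 19 mm behind it; z points along the fingers, y is the line along which they close (so a half turn about z gives the same grasp; the last joint's range is limited). The gripper opens to 85 mm and grips with 20 to 120 N. Pads are 22 mm wide; open, the fingers measure 114 mm over their backs; the gripper's body (76 mm by 85 mm) begins 54 mm behind the grasp point. The pads swing forward as they close: fully open they stand 13 mm farther back than shut.
Start: joints at [-1.34, 0.332, -0.065, 1.46, 0.022, 1.35, -0.088], TCP at [0.157, 0.605, 0.211] pointing down, gripper open.
Joint ranges: [-2.6, 2.6], [-0.5, 2.12], [-1.47, 1.34], [0.16, 2.42], [-1.27, 4.41], [0.06, 2.06], [-2.6, 2.6]. Speed limits (rad/s): [2.22, 2.22, 2.79, 2.79, 3.14, 3.14, 3.14].

## Interface

Orientations are given as a unit quaternion [x, y, z, w].
In Python, from workcell import manip, optics gives the robot as it stands.
- The arm moves only by the tool jog_arm, never from a script. Its arguments are lists of equal length, an entry for each row: "dr": the turn, a rotation vector about the tool's x, y, z normalised to -1 to 1, where 1 is 4 degrees, a list of three; "translation": the shift along the tool's x, y, z normalised to -1 to 1, where 1 is 0.025 m, a list of three; "jaw": the opening, from 0 (shut) to 1 (fully open). A call has 1 to 10 rows; each row shifts and turns the commanded pose from where the row before left it, along the tool's axes as they then stand; what a row does not reach is not made up. A row lasts 1/10 s, in which the tool goes at most 50 mm and 8.59 degrees, less where a joint would pass 70% of its speed; a pose out of reach is approached as far as the arm can. A call with a number of a shift or a turn outside -1 to 1 is refused whole. A call with a gripper value outside its range is refused whole. The fingers move at their own pace and stop on an object; "squeeze" is the grip in N (left out, the last holds). Time passes only in rows, so rows that do not move let the fingers close. It gives the time, the measured TCP pose, the force, the opening and the grip force at its end, in the units of the state.
- manip.get_obs(): the state, without advancing time (a new reading comes with each control period).
- optics.camera(name): name is "side" or "top" or "wrist"; returns a dict with "color" (384x512x3 uint8, red, green, blue), "mtx" (3x3 intrinsics, pixels), "R" (3x3) and "t" (3): a world point X has camera coordinates R X + t. Camera axes: x right, y down, z forward; pixel columns grow to the right and rows downward; lengths in m; the calibration is good to about 2 mm. A picture is of the moment at which its call begins. There is no depth.
- manip.hand_in(): hands the job in; it is judged then, once.
The state is a dict: "clock": time; "joint_pos": joint angles; "joint_velocities": joint speeds; "tau": joint torques, N m; "position": TCP position; "ee_rot": TCP orientation; "ft_force": force on the tool from outside, world axes, zero at the start; "torque": the same for the moment, N m; "grip_width": opening from 0.0 (shut) to 1.0 (fully open); "grasp_force": force on a finger pad.
Only numpy, scipy, OpenCV 4.12 (cv2) and the standard library are available. Lean on these libraries where they do the work, as an engineer would, in place of code of your own. Each camera call takes 0.05 s, during which the arm holds its last target. There are 200 camera calls.

## Task

Bring the blue parts bin under the spout of the nut dispenser and press the orange push plate with the far end of the bin, so that the gate bar drops; keep the bin there until all three white gland nuts have slid down the chute into it, then let go, leaving the bin upright on the worktop with the three nuts lying in it. Press the plate with the bin only: keep the arm and gripper off the dispenser and off the nuts.

Things in the scene. Friction and masses are not known exactly. Their poses are not given: they have to be found in the camera images.
- bin: Blue open-topped plastic parts bin, loose, 0.08 to 0.17 kg: 120 mm long (its x), 68 mm wide (y), 40 mm high, walls and floor 3 mm. Origin: centre of its underside; z up. White card label on its -x end. It slides on the worktop. Starts in front of the spout (dispenser x -0.14 to -0.12), up to 55 mm to either side and 0.3 rad askew, its +x end towards the dispenser.
- dispenser: Fixed grey stand with an open aluminium chute, 42 mm wide, sloping 40 degrees down to the robot side. Origin: on the worktop, right under the lip; x points up the chute, away from the robot; z up. Lip z 0.095; top of chute x 0.12, z 0.21. Below z 0.055 the space under it is free up to the foot (110 mm wide) at x = 0.075, but for the push plate. Brackets from x 0.047, z 0.059 up.
- spout (a point): Centre of the lip of the chute, 95 mm above the worktop, fixed to the dispenser. Nuts leave it at up to 0.6 m/s towards dispenser -x and land at dispenser x = 0.03 to -0.06. Beside the work stand a black tool case (about 0.2 m tall) on the right, its near corner at about world x 0.49, y -0.05, and small jars (90 mm tall) and a tin on the left beyond y = 0.42.
- push_plate (a point): Where the bin's far end first meets the shut push plate: on its front face, fixed to the dispenser at dispenser x = 0.03, y = 0, z = 0.04. The plate is orange, 44 mm wide (dispenser y), upright, from z = 0.020 to 0.066 when shut, and swings away to dispenser +x.
- gate (a joint): Angle of the crank with push plate (below) and gate bar (across the lip), both orange, on a pin along y at dispenser x 0.06, z 0.075: 0 shut, 0.7 stop. Pushing the plate to +x lowers the bar: nuts pass from about 0.25, freely above 0.5 rad = 16 mm of bin travel after touching (bin origin at dispenser x -0.014). A spring shuts it: 1 N at the plate to start, 3 to 5 N open; it pushes the bin back.
- nut_1: White plastic gland nut, 24 mm across, 12 mm thick, 15 g, loose; origin at the centre of its underside. The three lie in a row in the chute behind the gate.
- nut_2: White plastic gland nut, 24 mm across, 12 mm thick, 15 g, loose; origin at the centre of its underside. The three lie in a row in the chute behind the gate.
- nut_3: White plastic gland nut, 24 mm across, 12 mm thick, 15 g, loose; origin at the centre of its underside. The three lie in a row in the chute behind the gate.
Not all that is in view belongs to the job. What is shaped like the nut_1 but purple is not meant.

How it is judged:
By the outcome, as a careful person would: the job done as asked, in the order asked, and still so for the second after the job is handed in, with the robot touching nothing.
It also fails if it takes over 54 s, if anything falls off the work surface, if the arm or the gripper's body presses on something with over 40 N, if the wrist force passes 120 N, or if a joint passes its speed limit or range.

## Working session

There is one attempt and no reset: what is moved stays moved. The work goes in short steps, Python scripts to look and compute and a tool call to move; the robot and the scene stay as the last step left them, time stands still between calls to the robot, and variables do not carry over. Pictures are saved under pics/ and viewed, at most 10 in all, crops included, and the job is handed in when it is done.

Besides the shell and the picture viewer there is one more tool, called as name(argument=value, ...) on one line, values as JSON. jog_arm: Moves the arm, as the interface text tells. Scaled input: -1 to 1 covers 0.025 m each way for a shift and 4 degrees each way for a turn. Its arguments: {"type":"object","properties":{"dr":{"type":"array","items":{"type":"array","items":{"type":"number"}}},"translation":{"type":"array","items":{"type":"array","items":{"type":"number"}}},"jaw":{"type":"array","items":{"type":"number"}},"squeeze":{"type":"number"}},"required":["dr","translation","jaw"]}

```bash
mkdir -p pics; cat > h.py <<'E'
import numpy as np, cv2
from workcell import manip, optics
def ray(c,u,v,z):
    d=c['R'].T@np.linalg.solve(c['mtx'],[u,v,1.]); o=-c['R'].T@c['t']
    return o+d*(z-o[2])/d[2]
def proj(c,X):
    p=c['mtx']@(c['R']@np.asarray(X)+c['t']); return p[:2]/p[2]
def tri(c1,p1,c2,p2):
    P=[c['mtx']@np.c_[c['R'],c['t']] for c in(c1,c2)]
    X=cv2.triangulatePoints(P[0],P[1],np.float64(p1).reshape(2,1),np.float64(p2).reshape(2,1)); return (X[:3]/X[3]).ravel()
E
python3 - <<'E'
from h import *
import pickle
cs={n:optics.camera(n) for n in('side','top')}
pickle.dump(cs,open('c0.pkl','wb'))
for n,c in cs.items():
    hsv=cv2.cvtColor(c['color'],cv2.COLOR_RGB2HSV)
    print(n,'cam at',(-c['R'].T@c['t']).round(3))
    for nm,lo,hi in(('blue',(100,120,40),(125,255,255)),('orange',(5,150,80),(20,255,255))):
        m=cv2.inRange(hsv,lo,hi); k,l,s,ce=cv2.connectedComponentsWithStats(m)
        for i in range(1,k):
            if s[i,4]>60:print(nm,s[i],ce[i].round(1))
im=np.hstack([cs['side']['color'],cs['top']['color']])
cv2.imwrite('pics/a.png',cv2.resize(cs['side']['color'][:,:,::-1],(768,576)))
cv2.imwrite('pics/b.png',cv2.resize(cs['top']['color'][:,:,::-1],(768,576)))
o=manip.get_obs();print({k:np.round(v,3) for k,v in o.items()})
E
```

```text
side cam at [ 0.535 -0.425  0.61 ]
blue [221 119  21  16 274] [231.4 126.2]
blue [413 120  37  26 597] [428.4 133.1]
blue [394 176  18  13  87] [402.4 181.7]
blue [ 182  217   72   54 2600] [217.8 242.7]
orange [154  70  45  16 254] [173.6  77.2]
orange [293 209   8  16  64] [297.1 215.1]
top cam at [0.568 0.22  0.937]
blue [160  51  27  11 109] [172.8  55.8]
blue [165  66  17  11  68] [173.4  71.4]
blue [ 253  191   51   67 2097] [277.9 223.5]
blue [ 90 192  28  27 601] [103.7 205.1]
{'clock': np.float64(0.1), 'joint_pos': array([-1.34 ,  0.333, -0.065,  1.461,  0.022,  1.35 , -0.089]), 'joint_velocities': array([ 0.   , -0.001, -0.   , -0.002,  0.001, -0.   ,  0.   ]), 'tau': array([ 1.0000e-03, -6.2674e+01,  4.9000e-02, -3.9243e+01,  1.6000e-02,
        7.0000e-03, -0.0000e+00]), 'position': array([0.157, 0.605, 0.211]), 'ee_rot': array([ 0.127,  0.992, -0.001, -0.   ]), 'ft_force': array([-0.149, -0.568, -0.162]), 'torque': array([-0.017,  0.031,  0.01 ]), 'grasp_force': np.float64(0.0), 'grip_width': np.float64(0.997)}
```

View pics/a.png

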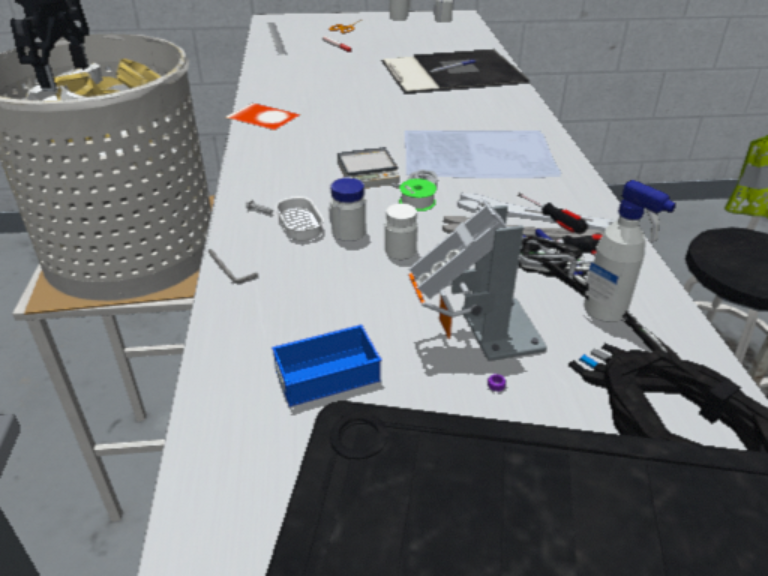

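View pics/b.png

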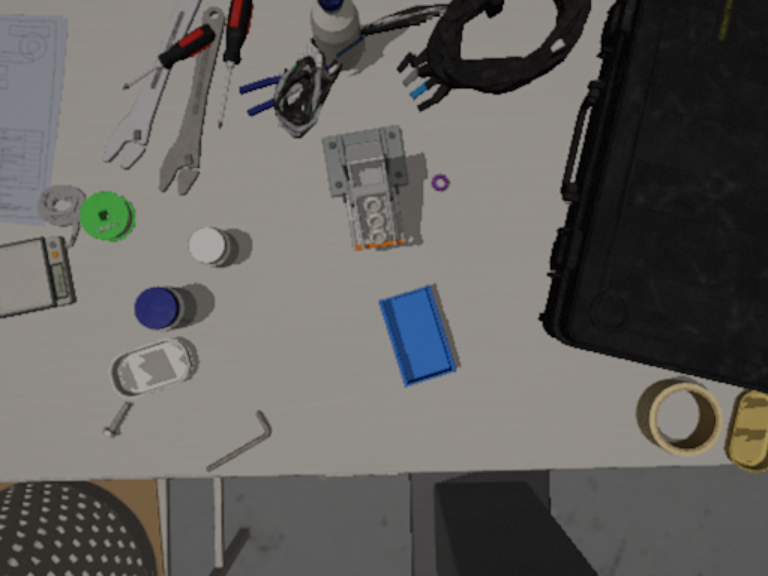

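Side view: the bin is at about (218,243), in native pixels, and the dispenser at about (320,190). Top view: the bin is at (278,223), the lip at about (252,163), and three white nuts in the chute at about (249,147). The purple ring at (293,122) is a decoy. The nuts meant are the white ones in the chute. Next I'll confirm this in an enlarged crop and pick the corners.

```bash
python3 - <<'E'
from h import *
import pickle
cs=pickle.load(open('c0.pkl','rb'));c=cs['top']
im=c['color'][75:265,205:325,::-1]
b=cv2.resize(im[:95],None,fx=6,fy=6,interpolation=cv2.INTER_CUBIC)
cv2.imwrite('pics/c.png',b)
hsv=cv2.cvtColor(c['color'],cv2.COLOR_RGB2HSV)
m=cv2.inRange(hsv,(100,100,40),(125,255,255)); m[:, :240]=0; m[:185]=0
ct=max(cv2.findContours(m,0,2)[0],key=cv2.contourArea)
for z in(0.04,):
    P=np.array([ray(c,u,v,z)[:2] for u,v in ct[:,0]]).astype(np.float32)
    r=cv2.minAreaRect(P);print(r,cv2.boxPoints(r).round(4))
m2=cv2.inRange(hsv,(4,110,80),(22,255,255));m2[:,:215]=0;m2[:,290:]=0;m2[:140]=0;m2[185:]=0
v,u=np.nonzero(m2);print(np.c_[u,v].tolist())
E
```

```text
((0.5256938934326172, 0.18383267521858215), (0.11938998103141785, 0.0712343081831932), 15.780473709106445) [[0.4586 0.2019]
 [0.4779 0.1333]
 [0.5928 0.1658]
 [0.5735 0.2343]]
[[266, 159], [267, 159], [258, 160], [259, 160], [260, 160], [261, 160], [264, 160], [265, 160], [266, 160], [267, 160], [268, 160], [256, 161], [257, 161], [258, 161], [259, 161], [260, 161], [261, 161], [264, 161], [265, 161], [266, 161], [267, 161], [268, 161], [248, 162], [249, 162], [254, 162], [255, 162], [256, 162], [257, 162], [258, 162], [259, 162], [260, 162], [261, 162], [265, 162], [244, 163], [245, 163], [246, 163], [247, 163], [248, 163], [249, 163], [250, 163], [251, 163], [252, 163], [253, 163], [254, 163], [255, 163], [256, 163], [257, 163], [258, 163], [259, 163], [260, 163], [237, 164], [238, 164], [239, 164], [240, 164], [243, 164], [244, 164], [245, 164], [246, 164], [247, 164], [248, 164], [249, 164], [250, 164], [251, 164], [252, 164], [253, 164], [254, 164], [237, 165], [238, 165], [239, 165], [240, 165], [241, 165], [244, 165], [245, 165], [237, 166], [238, 166], [239, 166], [240, 166]]
```

View pics/c.png

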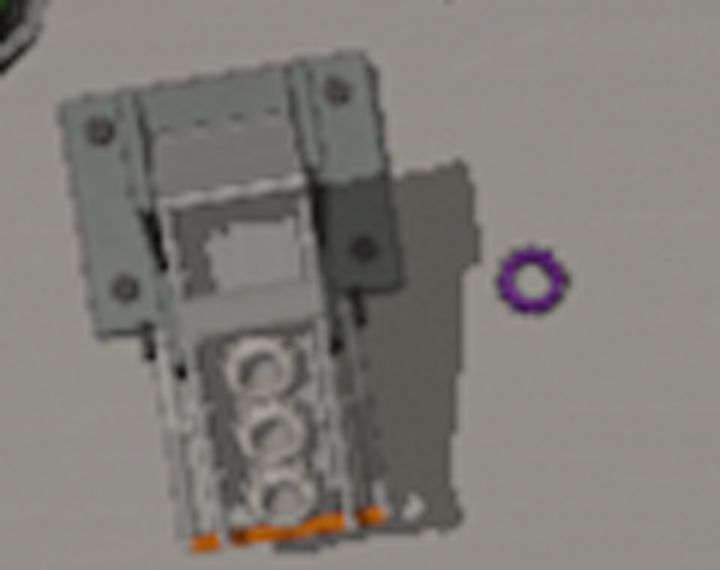

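The crop shows three white nuts in the chute, with crop centres at (263,368), (275,430) and (283,490). The purple ring at (532,280) lies outside the chute and is not meant. The foot's near corners are at (98,335) and (400,288), its far corners at (60,103) and (372,55).

```bash
python3 - <<'E'
from h import *
import pickle
from scipy.spatial.transform import Rotation as R
cs=pickle.load(open('c0.pkl','rb'));c=cs['top']
f=lambda x,y,z:ray(c,205+(x+.5)/6-.5,75+(y+.5)/6-.5,z)[:2]
nl,nr,fl,fr=[f(*p,.008) for p in((98,335),(400,288),(60,103),(372,55))]
print(nl,nr,fl,fr,np.linalg.norm(nl-nr),np.linalg.norm(fl-fr))
w=(nl-nr)+(fl-fr); ya=np.arctan2(-w[0],w[1]); d=np.array([np.cos(ya),np.sin(ya)])
l=(fl-nl)+(fr-nr); print('yaw',ya,np.arctan2(l[1],l[0]))
for y in(ya,):
    print('lip',(nl+nr)/2-.075*d)
# orange bar ends seen near z~.1
a,b=f(192,543,.1),f(382,512,.1);print('bar',(a+b)/2,np.linalg.norm(a-b),np.arctan2(-(a-b)[0],(a-b)[1]))
for p in((263,368),(283,490)):print('nut',f(*p,.115))
o=manip.get_obs();print(R.from_quat(o['ee_rot']).as_matrix().round(3))
E
```

```text
[0.72161919 0.29610223] [0.734886   0.19033511] [0.80364636 0.30736999] [0.8170899  0.19773513] 0.10659593542994057 0.11045600865435821
yaw 0.12337258807773444 0.11318200767705634
lip [0.65382266 0.23398918]
bar [0.64406127 0.23079981] 0.06030228528582977 0.13308513151723655
nut [0.69220714 0.23662532]
nut [0.65431081 0.23149905]
[[-0.968  0.251 -0.   ]
 [ 0.251  0.968 -0.001]
 [-0.    -0.001 -1.   ]]
```

jog_arm(dr=[[0,0,0],[0,0,0],[0,0,0],[0,0,0],[0,0,0],[0,0,0],[0,0,0],[0,0,0],[0,0,0],[0,0,0]], translation=[[-0.85,-0.68,0],[-0.85,-0.68,0],[-0.85,-0.68,0],[-0.85,-0.68,0],[-0.85,-0.68,0],[-0.85,-0.68,0],[-0.85,-0.68,0],[-0.85,-0.68,0],[-0.85,-0.68,0],[-0.85,-0.68,0]], jaw=[1,1,1,1,1,1,1,1,1,1])

```text
clock: 1.1
position: [0.3204, 0.3859, 0.2109]
ee_rot: [0.127, 0.992, -0.0, -0.0]
ft_force: [0.4, 0.7, -1.4]
grip_width: 1.004
grasp_force: 0.0
```

jog_arm(dr=[[0,0,-0.7],[0,0,-0.7],[0,0,-0.7],[0,0,-0.7],[0,0,-0.7],[0,0,-0.7],[0,0,-0.7],[0,0,-0.7],[0,0,-0.7],[0,0,-0.7]], translation=[[-0.85,-0.68,0],[-0.85,-0.68,0],[-0.85,-0.68,0],[-0.85,-0.68,0],[-0.85,-0.68,0],[-0.85,-0.68,0],[-0.85,-0.68,0],[-0.85,-0.68,0],[-0.85,-0.68,0],[-0.85,-0.68,0]], jaw=[1,1,1,1,1,1,1,1,1,1])

```text
clock: 2.1
position: [0.5252, 0.2108, 0.2109]
ee_rot: [-0.118, 0.993, -0.0, -0.0]
ft_force: [0.2, -0.0, -0.1]
grip_width: 1.001
grasp_force: 0.0
```

```bash
cat >> h.py <<'E'
from scipy.spatial.transform import Rotation as Ro
def goto(g,yaw,tilt,back=0.):
    "grasp point g, forward yaw, tilt deg; prints turn then shift in jog units"
    o=manip.get_obs(); A=Ro.from_quat(o['ee_rot'])
    zt=np.array([np.cos(yaw)*np.sin(np.radians(tilt)),np.sin(yaw)*np.sin(np.radians(tilt)),-np.cos(np.radians(tilt))])
    yt=np.array([-np.sin(yaw),np.cos(yaw),0]); B=Ro.from_matrix(np.c_[np.cross(yt,zt),yt,zt])
    p=np.asarray(g)+zt*(.019-back)
    rv=np.degrees((A.inv()*B).as_rotvec())/4
    print('turn',rv.round(2),'shift after turn',(B.inv().apply(p-o['position'])/.025).round(2),'tcp',p.round(4))
E
python3 - <<'E'
from h import *
g=np.r_[np.array([.526,.182])-.045*np.array([np.cos(.275),np.sin(.275)]),.022]
goto(g,.275,22,.09); goto(g,.275,22)
E
```

```text
turn [-0.11 -5.51 -0.54] shift after turn [ 4.76 -1.12  3.39] tcp [0.4571 0.1626 0.0878]
turn [-0.11 -5.51 -0.54] shift after turn [ 4.76 -1.12  6.99] tcp [0.4895 0.1717 0.0044]
```

jog_arm(dr=[[0,-0.92,-0.09],[0,-0.92,-0.09],[0,-0.92,-0.09],[0,-0.92,-0.09],[0,-0.92,-0.09],[0,-0.92,-0.09]], translation=[[0,0,0],[0,0,0],[0,0,0],[0,0,0],[0,0,0],[0,0,0]], jaw=[1,1,1,1,1,1])

```text
clock: 2.7
position: [0.5243, 0.2118, 0.2111]
ee_rot: [-0.134, 0.972, 0.023, 0.191]
ft_force: [0.5, -1.2, 0.2]
grip_width: 1.0
grasp_force: 0.0
```

jog_arm(dr=[[0,0,0],[0,0,0],[0,0,0],[0,0,0],[0,0,0],[0,0,0],[0,0,0],[0,0,0],[0,0,0],[0,0,0]], translation=[[0.6,-0.14,0],[0.6,-0.14,0],[0.6,-0.14,0],[0.6,-0.14,0.4],[0.6,-0.14,0.6],[0.6,-0.14,0.6],[0.6,-0.14,0.6],[0.5,-0.14,0.6],[0,0,0.6],[0,0,0]], jaw=[1,1,1,1,1,1,1,1,1,1])

```text
clock: 3.7
position: [0.4571, 0.1625, 0.0867]
ee_rot: [-0.134, 0.973, 0.022, 0.189]
ft_force: [-0.3, -0.1, 0.1]
grip_width: 0.997
grasp_force: 0.0
```

```bash
python3 - <<'E'
from h import *
g=np.r_[np.array([.526,.182])-.045*np.array([np.cos(.275),np.sin(.275)]),.022]
goto(g,.275,22); print(manip.get_obs()['joint_pos'].round(2))
a=[optics.camera(n)['color'] for n in('wrist','side')]
cv2.imwrite('pics/d.png',np.hstack([cv2.resize(a[0],(400,300)),cv2.resize(a[1][60:348,100:400],(400,384))[:300]])[:,:,::-1])
E
```

```text
turn [-0.13 -0.02 -0.  ] shift after turn [-0.02  0.    3.56] tcp [0.4895 0.1717 0.0044]
[-0.77 -0.14  0.25  2.31  0.24  0.61  1.16]
```

View pics/d.png

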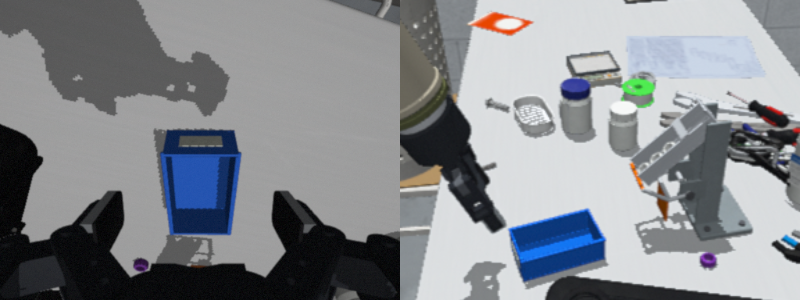

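The wrist view shows the bin, column 161–240, centred between the fingers at about columns 105 and 290. The side view shows the fingers short of the labelled end. I'll go down along the tool axis.

jog_arm(dr=[[0,0,0],[0,0,0],[0,0,0],[0,0,0],[0,0,0],[0,0,0],[0,0,0],[0,0,0]], translation=[[0,0,0.6],[0,0,0.6],[0,0,0.6],[0,0,0.6],[0,0,0.5],[0,0,0.4],[0,0,0.25],[0,0,0]], jaw=[1,1,1,1,1,1,1,1])

```text
clock: 4.6
position: [0.4904, 0.1717, 0.006]
ee_rot: [-0.134, 0.972, 0.022, 0.19]
ft_force: [-0.7, -0.4, 1.0]
grip_width: 1.0
grasp_force: 0.0
```

jog_arm(dr=[[0,0,0],[0,0,0],[0,0,0],[0,0,0],[0,0,0],[0,0,0]], translation=[[0,0,0],[0,0,0],[0,0,0],[0,0,0],[0,0,0],[0,0,0]], jaw=[0.9,0.85,0.8,0.75,0.7,0.7], squeeze=25)

```text
clock: 5.2
position: [0.4907, 0.172, 0.007]
ee_rot: [-0.134, 0.972, 0.023, 0.191]
ft_force: [-2.8, 0.4, 6.2]
grip_width: 0.786
grasp_force: 26.3
```

```bash
python3 - <<'E'
from h import *
print({k:np.round(v,3) for k,v in manip.get_obs().items() if k in('position','ft_force','grip_width','grasp_force')})
c=optics.camera('side')
cv2.imwrite('pics/e.png',cv2.resize(c['color'][130:330,120:390,::-1],(756,560)))
E
```

```text
{'position': array([0.491, 0.172, 0.007]), 'ft_force': array([-2.789,  0.364,  6.176]), 'grasp_force': np.float64(26.291), 'grip_width': np.float64(0.786)}
```

View pics/e.png

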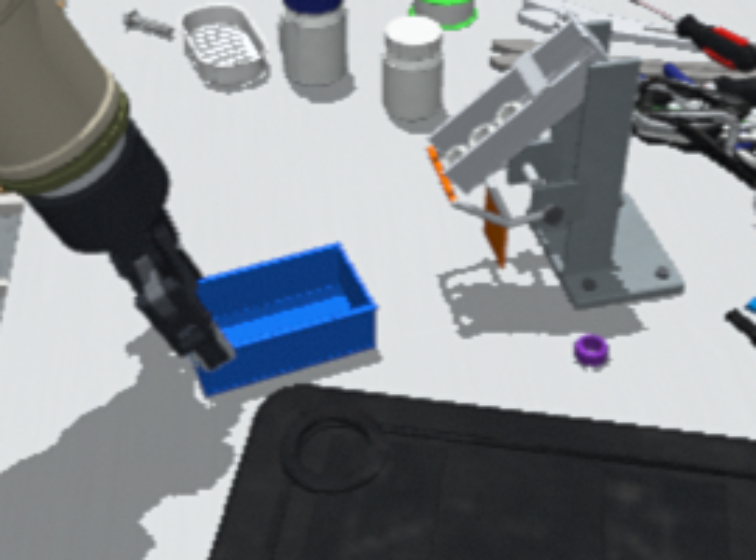

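The side view shows the bin upright, gripped at its labelled end at crop (215,340). The plate at (495,225) is still shut. Next I'll line up in front of the plate.

```bash
python3 - <<'E'
from h import *
ya=.122;d=np.array([np.cos(ya),np.sin(ya)]);lip=np.array([.653,.234])
for x in(-.1,-.045,-.010): goto(np.r_[lip+(x-.0367)*d,.0085],ya,22,.019)
E
```

```text
turn [0.72 0.04 2.03] shift after turn [-1.21  1.67  0.42] tcp [0.5173 0.2174 0.0085]
turn [0.72 0.04 2.03] shift after turn [-3.25  1.67  1.24] tcp [0.5719 0.2241 0.0085]
turn [0.72 0.04 2.03] shift after turn [-4.54  1.67  1.77] tcp [0.6066 0.2283 0.0085]
```

jog_arm(dr=[[0,0,0],[0.14,0.01,0.4],[0.14,0.01,0.4],[0.14,0.01,0.4],[0.14,0.01,0.4],[0.14,0.01,0.4],[0,0,0]], translation=[[-0.02,0,-0.06],[0,0,0],[0,0,0],[0,0,0],[0,0,0],[0,0,0],[0,0,0]], jaw=[0.7,0.7,0.7,0.7,0.7,0.7,0.7])

```text
clock: 5.95
position: [0.4902, 0.1719, 0.0079]
ee_rot: [-0.061, 0.98, 0.012, 0.19]
ft_force: [0.3, -0.4, -0.6]
grip_width: 0.783
grasp_force: 28.4
```

jog_arm(dr=[[0,0,0],[0,0,0],[0,0,0],[0,0,0],[0,0,0],[0,0,0],[0,0,0],[0,0,0],[0,0,0],[0,0,0]], translation=[[-0.14,0.24,0.05],[-0.14,0.24,0.05],[-0.14,0.24,0.05],[-0.14,0.24,0.05],[-0.14,0.24,0.05],[-0.14,0.24,0.05],[-0.14,0.23,0.05],[-0.2,0,0.08],[0,0,0],[0,0,0]], jaw=[0.7,0.7,0.7,0.7,0.7,0.7,0.7,0.7,0.7,0.7])

```text
clock: 6.95
position: [0.5164, 0.2165, 0.0087]
ee_rot: [-0.061, 0.98, 0.011, 0.19]
ft_force: [0.1, 0.0, -0.7]
grip_width: 0.786
grasp_force: 28.4
```

```bash
python3 - <<'E'
from h import *
ya=.122;d=np.array([np.cos(ya),np.sin(ya)]);lip=np.array([.653,.234])
for x in(-.045,-.010): goto(np.r_[lip+(x-.0367)*d,.0085],ya,22,.019)
c=optics.camera('top')
hsv=cv2.cvtColor(c['color'],cv2.COLOR_RGB2HSV)
m=cv2.inRange(hsv,(100,100,40),(125,255,255)); m[:, :200]=0; m[:150]=0
ct=max(cv2.findContours(m,0,2)[0],key=cv2.contourArea)
P=np.array([ray(c,u,v,.041)[:2] for u,v in ct[:,0]]).astype(np.float32)
r=cv2.minAreaRect(P);print(r,(cv2.boxPoints(r)-lip)@np.c_[d,[-d[1],d[0]]])
cv2.imwrite('pics/f.png',cv2.resize(c['color'][75:265,190:330,::-1],None,fx=3.1,fy=3.1))
E
```

```text
turn [ 0.   -0.03  0.02] shift after turn [-2.08  0.03  0.85] tcp [0.5719 0.2241 0.0085]
turn [ 0.   -0.03  0.02] shift after turn [-3.37  0.03  1.37] tcp [0.6066 0.2283 0.0085]
((0.5529407262802124, 0.22190193831920624), (0.12037305533885956, 0.07123956829309464), 7.9511003494262695) [[-0.16156335  0.03477416]
 [-0.16036849 -0.03645539]
 [-0.04001237 -0.03443649]
 [-0.04120722  0.03679307]]
```

View pics/f.png

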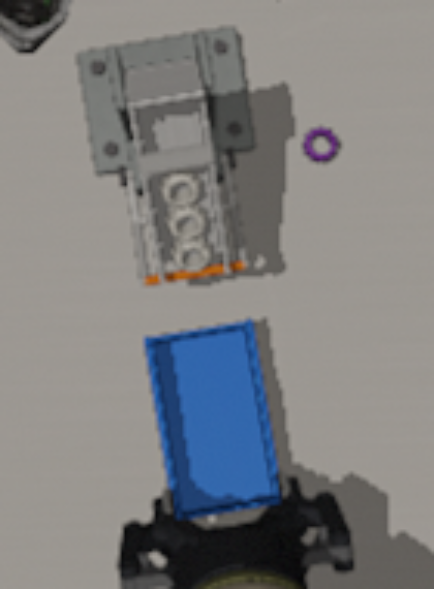

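The top view shows the bin's far end centred at crop (200,330), square to the bar, whose centre is at (195,273). The nuts are still held. I'll advance to the plate.

jog_arm(dr=[[0,0,0],[0,0,0],[0,0,0],[0,0,0],[0,0,0],[0,0,0],[0,0,0],[0,0,0],[0,0,0]], translation=[[-0.3,0,0.12],[-0.4,0,0.16],[-0.4,0,0.16],[-0.4,0,0.16],[-0.4,0,0.16],[-0.4,0,0.16],[-0.2,0,0.08],[0,0,0],[0,0,0]], jaw=[0.7,0.7,0.7,0.7,0.7,0.7,0.7,0.7,0.7])

```text
clock: 7.9
position: [0.5828, 0.2251, 0.0087]
ee_rot: [-0.061, 0.98, 0.012, 0.189]
ft_force: [-0.2, -0.4, -0.5]
grip_width: 0.783
grasp_force: 28.4
```

jog_arm(dr=[[0,0,0],[0,0,0],[0,0,0],[0,0,0],[0,0,0],[0,0,0],[0,0,0]], translation=[[-0.15,0,0.06],[-0.15,0,0.06],[-0.15,0,0.06],[-0.15,0,0.06],[-0.15,0,0.06],[-0.12,0,0.05],[0,0,0]], jaw=[0.7,0.7,0.7,0.7,0.7,0.7,0.7])

```text
clock: 8.6
position: [0.6062, 0.228, 0.0084]
ee_rot: [-0.061, 0.98, 0.011, 0.189]
ft_force: [-2.4, -0.5, -2.1]
grip_width: 0.788
grasp_force: 29.5
```

```bash
python3 - <<'E'
from h import *
ya=.122;d=np.array([np.cos(ya),np.sin(ya)]);lip=np.array([.653,.234])
goto(np.r_[lip+(-.01-.0367)*d,.0085],ya,22,.019)
a=optics.camera('side')['color'][110:290,150:390];b=optics.camera('top')['color'][75:255,190:330]
cv2.imwrite('pics/g.png',np.hstack([cv2.resize(a,(480,360)),cv2.resize(b,(280,360))])[:,:,::-1])
E
```

```text
turn [ 0.   -0.04  0.03] shift after turn [-0.02  0.01  0.  ] tcp [0.6066 0.2283 0.0085]
```

View pics/g.png

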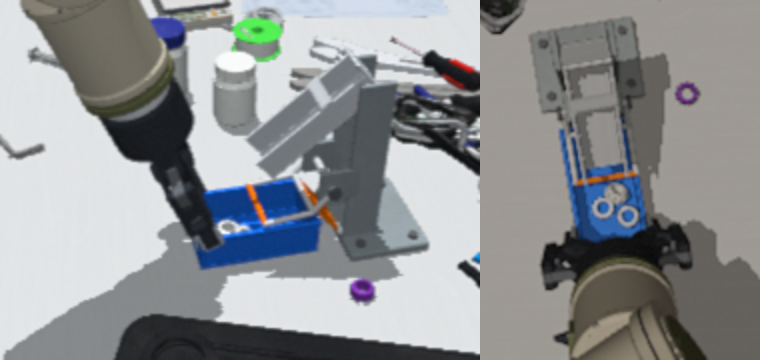

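The side and top views show all three white nuts in the bin, at about (603,207), (616,193) and (627,215) in the picture. The gate is open and the chute is empty. I'll ease the bin back off the plate and release it.

jog_arm(dr=[[0,0,0],[0,0,0],[0,0,0],[0,0,0],[0,0,0],[0,0,0],[0,0,0],[0,0,0],[0,0,0],[0,0,0]], translation=[[0,0,0],[0,0,0],[0.1,0,-0.04],[0.15,0,-0.06],[0.15,0,-0.06],[0.15,0,-0.06],[0.15,0,-0.06],[0.15,0,-0.06],[0.12,0,-0.05],[0.01,0,0.03]], jaw=[0.7,0.7,0.7,0.7,0.7,0.7,0.7,0.7,0.7,0.7])

```text
clock: 9.7
position: [0.5803, 0.2251, 0.0084]
ee_rot: [-0.061, 0.98, 0.012, 0.19]
ft_force: [0.2, 0.2, -1.2]
grip_width: 0.785
grasp_force: 29.4
```

jog_arm(dr=[[0,0,0],[0,0,0],[0,0,0],[0,0,0],[0,0,0],[0,0,0],[0,0,0],[0,0,0],[0,0,0]], translation=[[0,0,0],[0,0,0],[0,0,0],[0,0,0],[0,0,0],[0,0,0],[0,0,0],[0,0,0],[0,0,0]], jaw=[0.7,0.82,0.86,0.9,0.94,1,1,1,1])

```text
clock: 10.6
position: [0.5805, 0.225, 0.0082]
ee_rot: [-0.061, 0.98, 0.012, 0.19]
ft_force: [0.5, 0.6, 0.7]
grip_width: 0.995
grasp_force: 0.0
```

jog_arm(dr=[[0,0,0],[0,0,0],[0,0,0],[0,0,0],[0,0,0],[0,0,0],[0,0,0],[0,0,0],[0,0,0],[0,0,0]], translation=[[0,0,-0.1],[0,0,-0.2],[0,0,-0.4],[0,0,-0.6],[0,0,-0.6],[0,0,-0.6],[0,0,-0.6],[0,0,-0.6],[0,0,-0.6],[0,0,0]], jaw=[1,1,1,1,1,1,1,1,1,1])

```text
clock: 11.6
position: [0.5412, 0.2207, 0.1106]
ee_rot: [-0.061, 0.98, 0.013, 0.191]
ft_force: [0.5, -0.4, -0.4]
grip_width: 0.995
grasp_force: 0.0
```

```bash
python3 - <<'E'
from h import *
a=optics.camera('side')['color'][110:290,150:390];b=optics.camera('top')['color'][75:255,190:330]
cv2.imwrite('pics/i.png',np.hstack([cv2.resize(a,(480,360)),cv2.resize(b,(280,360))])[:,:,::-1])
E
```

```text
(no output)
```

View pics/i.png

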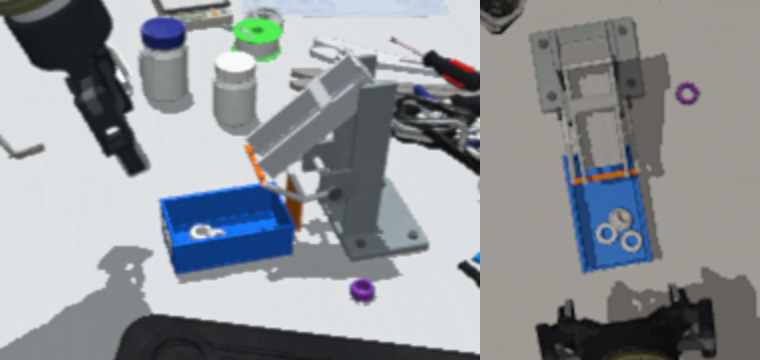

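The bin is upright on the worktop under the spout with the three white nuts in it, at (607,233), (620,217) and (631,240). The gate is shut again and the gripper is clear.

```bash
python3 -c "
from workcell import manip
print(manip.hand_in())"
```

```text
the job is handed in; nothing more can be done
None
```

The job is handed in, though the judge returned no verdict: the bin pressed the plate, all three white nuts slid into it, and it stands upright on the worktop under the spout, released, with the gripper clear.

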